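# Load two jars evenly into a light carton on a portion scale

### The job

Put the two tall spice jars upright into the light pale card carton that sits on the small scale, one in the middle of each end compartment, so that the load is even. Set each jar down rather than dropping it, and do not let the carton tip or slide about on the scale: at the end it sits level and centred there.

Things in the scene. Friction and masses are not known exactly. Their poses are not given: they have to be found in the camera images.
- jar_1_mid (a point): centre (half-way up, 59 mm over its base) of one of the two identical tall spice jars: round, straight-sided, upright along z, 53 mm across, 118 mm high, cylindrical to 95 mm up, then a 50 mm lid; 0.12 kg. It stands in the row nearest the robot, in any order with a slimmer narrow-necked bottle (47 by 118 mm) and a much smaller jar (38 by 66 mm) that stay; centres 80 mm or more apart.
- jar_2_mid (a point): centre of the other tall spice jar, identical to the first (53 mm across, 118 mm high, centre 59 mm over its base), in the same row. Either jar may go to either end.
- carton: light open pale card carton, 0.16 kg, 130 (own x) by 284 (own y) by 36 mm high; origin at the centre of its underside, z up. Floor and walls 4 mm; cross walls 32 mm high at y = -47 and +47 mm make three compartments, the end ones 91 mm (y) by 122 mm, centred at y = +94.5 and -94.5 mm, x = 0. Its ends overhang the pan: one jar in an end is safe; two in one end, or a push down on it, tips it.
- scale_pan (a point): centre of the top of the square steel pan (110 by 110 mm, level, top 60 mm above the worktop) of a fixed white portion scale, body 165 by 150 mm; the carton sits loose on it, long side roughly along y.
Not all that is in view belongs to the job. What is shaped like the part that bears jar_1_mid but blue or red is not meant.

How it is judged:
By the outcome, as a careful person would: the job done as asked, in the order asked, and still so for the second after the job is handed in, with the robot touching nothing.
It also fails if it takes over 58 s, if anything falls off the work surface, if the arm or the gripper's body presses on something with over 40 N, if the wrist force passes 120 N, or if a joint passes its speed limit or range.

### The arm

A 6-joint arm with a two-finger parallel gripper is mounted at the origin on a cart in front of the work surface, level with it; the furniture and walls round the work are solid. World frame = base frame: x ahead of the robot, y to its left, z up, the work surface at z = 0. Lengths are in m, angles in degrees, forces in N, time in s.
With the tool pointing down it reaches from about 0.35 to 0.875 m from the base axis. Payload 4.2 kg.
Tool frame: the origin (TCP) lies at the very end of the fingers, on their centre line; the grasp point (between the pads) lies 19 mm behind it; z points along the fingers, x is the direction in which the jaws open and shut, and the axes are right-handed (so a half turn about z gives the same grasp; the last joint's range is limited). The gripper opens to 87 mm and grips with 3 to 60 N. Pads are 19 mm wide; open, the fingers measure 117 mm over their backs; the gripper's body (75 mm by 190 mm) begins 51 mm behind the grasp point.
Start: joints at [-58.751, 22.042, 0.453, 0, -68.411, -14.817], TCP at [0.177, -0.599, 0.19] pointing down, gripper open.
Joint ranges: [-179.83, 179.83], [-69.29, 118.12], [-61.27, 80.66], [-181.25, 117.63], [-171.15, -9.14], [-177.46, 177.46]. Speed limits (degrees/s): [159.86, 159.86, 180, 180, 180, 180].

### API

Orientations are given as a 3x3 rotation matrix whose columns are the frame's x, y, z axes.
In Python, from station import r gives the robot as it stands.
- The arm moves only by the tool move_arm, never from a script. Its argument "series" is a list that holds one entry, the list of rows, each a list of 7 numbers: the shift along the tool's x, y, z in cm, then the turn, a rotation vector about the tool's x, y, z in degrees, then the opening, from -1 (shut) to 1 (fully open). In form: [[[dx, dy, dz, wx, wy, wz, fingers], ...]]. A call has 1 to 12 rows; each row shifts and turns the commanded pose from where the row before left it, along the tool's axes as they then stand; what a row does not reach is not made up. A row lasts 1/8 s, in which the tool goes at most 62.5 mm and 10.7 degrees, less where a joint would pass 70% of its speed; a pose out of reach is approached as far as the arm can. A call is refused whole if a number of a shift passes 6.25 or a number of a turn 10.7, either way. A call with a gripper value outside its range is refused whole. The fingers move at their own pace and stop on an object; the grip force is fixed at half the most. Time passes only in rows, so rows that do not move let the fingers close. It gives the time, the measured TCP pose, the force and the opening at its end, in the units of the state.
- r.sense(): the state, without advancing time (a new reading comes with each control period).
- r.capture(name): name is "scene" or "top" or "wrist"; returns a dict with "color" (400x640x3 uint8, blue, green, red), "fx", "fy", "cx", "cy" (pixels), "rvec" (rotation vector, rad) and "tvec" (3), from world to camera coordinates, as OpenCV has them; the wrist camera has in their place "tool_from_camera" (4x4, takes a point from camera to tool coordinates, whose origin is the TCP and whose axes are the tool frame's). Camera axes: x right, y down, z forward; pixel columns grow to the right and rows downward; lengths in m; the calibration is good to about 2 mm. A picture is of the moment at which its call begins: read the wrist's pose just before it. There is no depth.
- r.finish_job(): hands the job in, once; it reports no verdict.
The state is a dict: "time_s": time; "joints": joint angles; "joint_velocities": joint speeds; "effort": joint torques, N m; "tcp_pos": TCP position; "ee_rot": TCP orientation; "wrist_force": force on the tool from outside, world axes, zero at the start; "moment": the same for the moment, N m; "gripper_width": opening from 0.0 (shut) to 1.0 (fully open).
Only numpy, scipy, OpenCV 4.12 (cv2) and the standard library are available. Lean on these libraries where they do the work, as an engineer would, in place of code of your own. Each camera call takes 0.05 s, during which the arm holds its last target.

## Working session

There is one attempt and no reset: what is moved stays moved. The work goes in short steps, Python scripts to look and compute and a tool call to move; the robot and the scene stay as the last step left them, time stands still between calls to the robot, and variables do not carry over. Pictures are saved under pics/ and viewed, and the job is handed in when it is done.

Besides the shell and the picture viewer there is one more tool, called after "Call:" as name(argument=value, ...) on one line, values as JSON. move_arm: Moves the arm, as the interface text tells. Its arguments: {"type":"object","properties":{"series":{"type":"array","items":{"type":"array","items":{"type":"array","items":{"type":"number"}}}}},"required":["series"]}

```bash
mkdir -p pics; ls; python3 - <<'E'
from station import r
import cv2,pickle
s=r.sense();print(s)
d={}
for n in("scene","top","wrist"):
    c=r.capture(n);d[n]=c;cv2.imwrite(f"pics/{n}0.png",c["color"]);print(n,{k:v for k,v in c.items() if k!="color"})
d["s"]=s
pickle.dump(d,open("d0.pkl","wb"))
E
```

```text
pics
{'time_s': 0.0, 'joints': array([-5.87496990e+01,  2.20911659e+01,  3.80378893e-01, -2.65044478e-02,
       -6.84129037e+01, -1.48166060e+01]), 'joint_velocities': array([-0.04731535,  0.00758992, -0.03524548,  0.01646568, -0.05403688,
        0.08492464]), 'effort': array([ 6.96648949e-04, -3.90667605e+01,  1.87404692e+01,  4.21966821e+00,
        1.09237616e-02, -1.97610625e-04]), 'tcp_pos': array([ 0.17662755, -0.59882005,  0.18856597]), 'ee_rot': array([[-2.82741054e-01,  9.59195981e-01, -7.52189272e-04],
       [ 9.59193760e-01,  2.82742022e-01,  2.06870284e-03],
       [ 2.19696697e-03, -1.36588034e-04, -9.99997577e-01]]), 'wrist_force': array([-0.34190201,  0.87519547,  0.09845257]), 'moment': array([0.0188864 , 0.01792807, 0.03462108]), 'gripper_width': 0.9978652189717016}
scene {'fx': 481.6798966677314, 'fy': 481.6798966677314, 'cx': 325.68355944599665, 'cy': 198.70793775112543, 'rvec': array([ 1.0778827 , -2.08394464,  1.23431206]), 'tvec': array([0.24780111, 0.26717235, 0.68388368])}
top {'fx': 448.48360429620044, 'fy': 448.48360429620044, 'cx': 317.5040928474286, 'cy': 206.54307052812126, 'rvec': array([ 2.22922354, -1.96847775,  0.20853216]), 'tvec': array([-0.11611213,  0.49711182,  0.85962212])}
wrist {'fx': 326.37688220673687, 'fy': 326.37688220673687, 'cx': 314.66957975932775, 'cy': 204.9433038286368, 'tool_from_camera': array([[ 9.99999405e-01, -9.54474920e-04, -5.27429291e-04,
         1.23459054e-03],
       [ 1.06111354e-03,  9.63201809e-01,  2.68777136e-01,
        -7.42755675e-02],
       [ 2.51479812e-04, -2.68777536e-01,  9.63202249e-01,
        -1.95449873e-01],
       [ 0.00000000e+00,  0.00000000e+00,  0.00000000e+00,
         1.00000000e+00]])}
```

View pics/scene0.png

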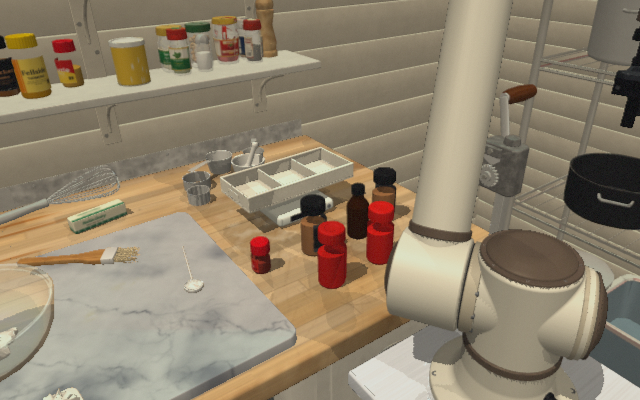

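View pics/top0.png

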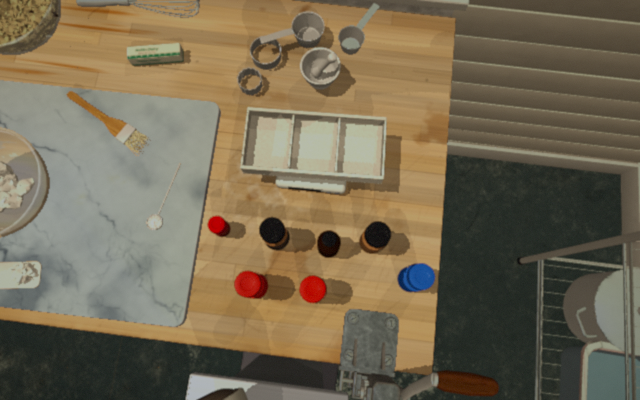

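View pics/wrist0.png

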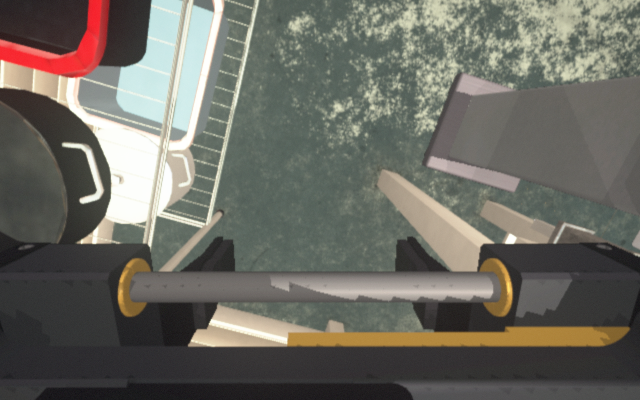

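The row holds the small red jar at top (218,226), a black-lidded brown jar at (273,232), a slim dark bottle at (329,242) and a second brown jar at (376,236). The red pair at (250,285) and (313,289) and the blue jar at (416,277) are lookalikes. The brown jars fit the description, so I'll confirm them in a crop.

```bash
cat > h.py <<'E'
import numpy as np,cv2
def RT(c): return cv2.Rodrigues(np.array(c["rvec"]))[0],np.array(c["tvec"])
def K(c): return np.array([[c["fx"],0,c["cx"]],[0,c["fy"],c["cy"]],[0,0,1]])
def onplane(c,uv,z):
    R,t=RT(c);C=-R.T@t
    d=R.T@np.linalg.inv(K(c))@np.array([uv[0],uv[1],1.]);return C+d*(z-C[2])/d[2]
def proj(c,p): return cv2.projectPoints(np.array(p,float).reshape(-1,3),np.array(c["rvec"]),np.array(c["tvec"]),K(c),None)[0].reshape(-1,2)
E
python3 - <<'E'
import pickle,cv2,numpy as np
from h import *
d=pickle.load(open("d0.pkl","rb"))
s=d["scene"];t=d["top"]
a=cv2.resize(s["color"][140:300,200:420],None,fx=3.6,fy=3.6,interpolation=cv2.INTER_CUBIC)
b=cv2.resize(t["color"][95:310,200:450],None,fx=2.7,fy=2.7,interpolation=cv2.INTER_CUBIC)
cv2.imwrite("pics/cs.png",a);cv2.imwrite("pics/ct.png",b)
for n,uv,z in [("small",(218,225),.066),("j1",(273,228),.118),("bot",(329,240),.118),("j2",(376,232),.118),("red1",(250,283),.118),("red2",(313,287),.118),("blue",(416,277),.118)]:
    print(n,onplane(t,uv,z).round(3))
for uv in [(247,109),(386,117),(384,182),(242,174)]: print(onplane(t,uv,.096).round(3))
R,tt=RT(t);print(-R.T@tt); R,tt=RT(s);print(-R.T@tt)
for uv in [(345,312),(397,312),(395,370)]: print(onplane(t,uv,.0).round(3),onplane(t,uv,.2).round(3))
E
```

```text
small [0.443 0.138 0.066]
j1 [0.443 0.022 0.118]
bot [ 0.433 -0.085  0.118]
j2 [ 0.459 -0.17   0.118]
red1 [0.337 0.049 0.118]
red2 [ 0.344 -0.066  0.118]
blue [ 0.385 -0.25   0.118]
[0.682 0.112 0.096]
[ 0.7   -0.169  0.096]
[ 0.563 -0.178  0.096]
[0.545 0.101 0.096]
[ 0.31659584 -0.07889398  0.94503714]
[-0.25330743  0.46845231  0.56291306]
[ 0.306 -0.136  0.   ] [ 0.309 -0.124  0.2  ]
[ 0.32  -0.241  0.   ] [ 0.319 -0.207  0.2  ]
[ 0.207 -0.247  0.   ] [ 0.23  -0.212  0.2  ]
```

View pics/cs.png

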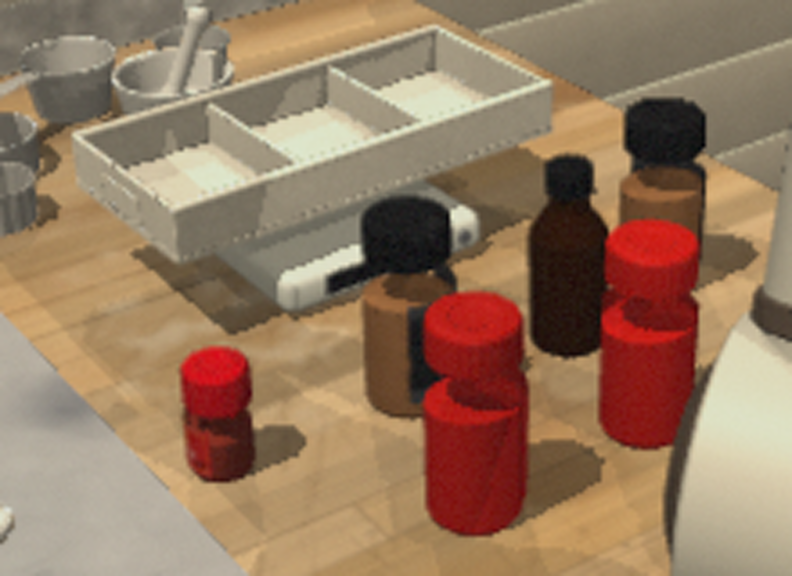

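View pics/ct.png

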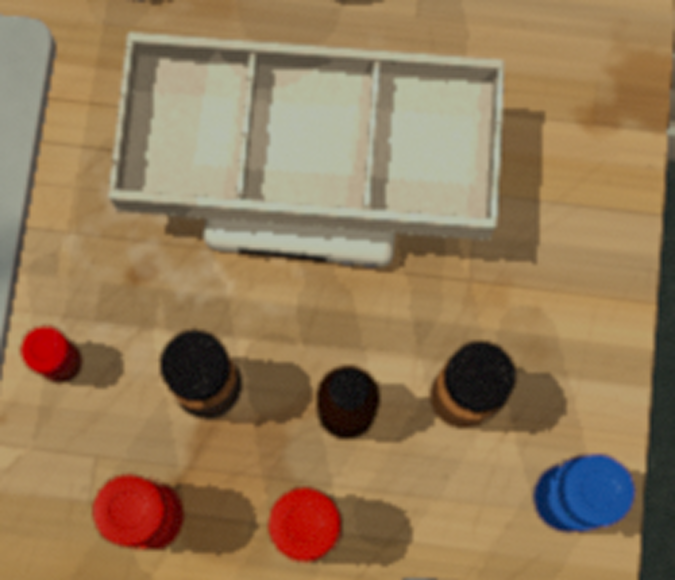

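The crop confirms it: the two brown black-lidded jars at top (273,232) and (376,236) are the tall straight-sided pair. The slim bottle has a narrow neck, and the red and blue jars are excluded. Next I'll refine the positions and check the grinder height and the scale.

```bash
python3 - <<'E'
import pickle,cv2,numpy as np
from h import *
d=pickle.load(open("d0.pkl","rb"))
s=d["scene"];t=d["top"]
def tri(a,b):
    P=[K(c)@np.c_[RT(c)[0],RT(c)[1]] for c in(t,s)]
    X=cv2.triangulatePoints(P[0],P[1],np.array(a,float),np.array(b,float)).ravel();return X[:3]/X[3]
g=cv2.cvtColor(t["color"],cv2.COLOR_BGR2GRAY); hsv=cv2.cvtColor(t["color"],cv2.COLOR_BGR2HSV)
m=((hsv[...,2]<45)).astype(np.uint8)
for box in [(255,210,292,255),(358,215,395,255)]:
    mm=np.zeros_like(m);x0,y0,x1,y1=box;mm[y0:y1,x0:x1]=m[y0:y1,x0:x1]
    cs=max(cv2.findContours(mm,0,2)[0],key=cv2.contourArea)
    M=cv2.moments(cs);c=(M["m10"]/M["m00"],M["m01"]/M["m00"]);print(box,cv2.contourArea(cs),cv2.boundingRect(cs),cv2.minEnclosingCircle(cs),c,onplane(t,c,.107).round(4))
print("grinder handle",tri((468,384),(520,93)))
# carton rim mask
a=cv2.resize(t["color"][95:205,230:400],None,fx=4.7,fy=4.7,interpolation=cv2.INTER_CUBIC);cv2.imwrite("pics/cc.png",a)
a=cv2.resize(s["color"][140:235,215:360],None,fx=5.5,fy=5.5,interpolation=cv2.INTER_CUBIC);cv2.imwrite("pics/cd.png",a)
# scene lids
for n,p in [("j1",(313,203)),("j2",(384,176))]: print(n,onplane(s,p,.118))
E
```

```text
(255, 210, 292, 255) 456.0 (260, 218, 25, 26) ((272.0, 230.5), 12.855060577392578) (272.1041666666667, 230.28837719298247) [0.4399 0.0243 0.107 ]
(358, 215, 395, 255) 468.5 (365, 222, 26, 26) ((377.56640625, 234.55166625976562), 12.822970390319824) (377.39843472073994, 234.40519388118108) [ 0.4567 -0.174   0.107 ]
grinder handle [ 0.23858255 -0.28669853  0.31990261]
j1 [0.42871114 0.03130453 0.118     ]
j2 [ 0.43868932 -0.15636861  0.118     ]
```

View pics/cc.png

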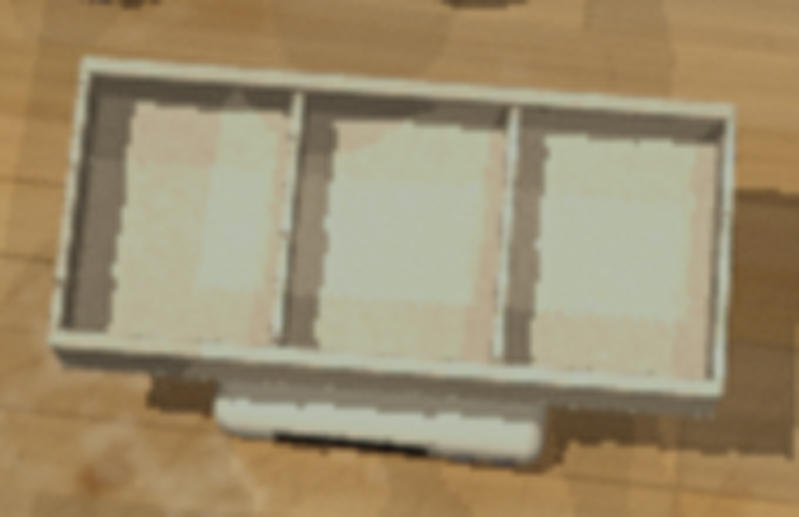

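View pics/cd.png

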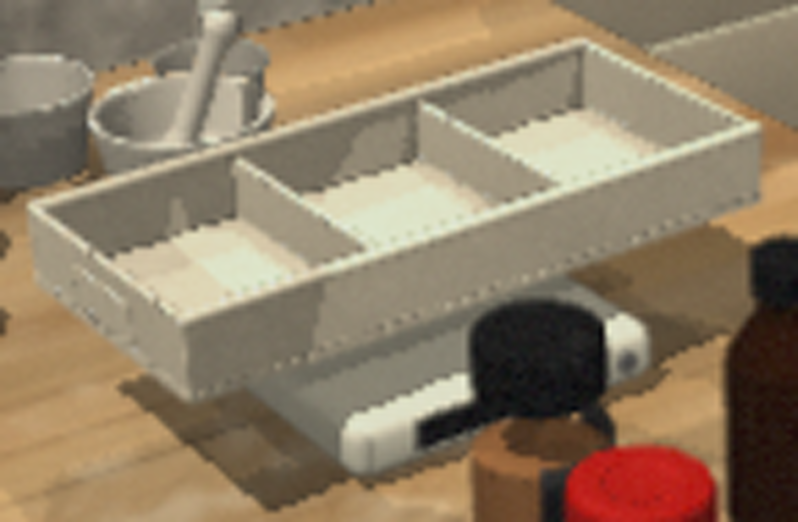

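```bash
python3 - <<'E'
import pickle,cv2,numpy as np
from h import *
d=pickle.load(open("d0.pkl","rb"))
s=d["scene"];t=d["top"]
q=np.array([(83,58),(735,106),(721,392),(53,340)])/4.7+[230,95]
P=np.array([onplane(t,p,.096) for p in q]);print(P.round(4),P.mean(0),np.linalg.norm(np.diff(P,axis=0),axis=1))
q=np.array([(30,205),(585,40),(762,125),(182,322)])/5.5+[215,140]
P=np.array([onplane(s,p,.096) for p in q]);print("scene",P.round(4),P.mean(0),np.linalg.norm(np.diff(P,axis=0),axis=1))
print("body scene bottom",[onplane(s,np.array(p)/5.5+[215,140],.005).round(3) for p in[(345,470),(650,368)]])
print("body scene top",[onplane(s,np.array(p)/5.5+[215,140],.035).round(3) for p in[(345,425),(640,318)]])
print("body top",[onplane(t,np.array(p)/4.7+[230,95],.02).round(3) for p in[(213,428),(545,455)]])
# scene mask lids
hsv=cv2.cvtColor(s["color"],cv2.COLOR_BGR2HSV);m=(hsv[...,2]<50).astype(np.uint8)
for (x0,y0,x1,y1) in[(295,190,330,222),(370,165,400,190)]:
    mm=np.zeros_like(m);mm[y0:y1,x0:x1]=m[y0:y1,x0:x1];c=max(cv2.findContours(mm,0,2)[0],key=cv2.contourArea);print(cv2.boundingRect(c))
E
```

```text
[[ 0.6858  0.1117  0.096 ]
 [ 0.6984 -0.1704  0.096 ]
 [ 0.5705 -0.1763  0.096 ]
 [ 0.5584  0.1043  0.096 ]] [ 0.62829001 -0.03267559  0.096     ] [0.28233453 0.12806133 0.28080483]
scene [[ 0.6855  0.1112  0.096 ]
 [ 0.696  -0.1704  0.096 ]
 [ 0.5708 -0.1772  0.096 ]
 [ 0.5573  0.1069  0.096 ]] [ 0.62739832 -0.03238841  0.096     ] [0.28180109 0.12541652 0.28437109]
body scene bottom [array([0.562, 0.041, 0.005]), array([ 0.558, -0.108,  0.005])]
body scene top [array([0.548, 0.047, 0.035]), array([ 0.552, -0.098,  0.035])]
body top [array([0.548, 0.042, 0.02 ]), array([ 0.554, -0.109,  0.02 ])]
(295, 195, 31, 25)
(374, 168, 22, 22)
```

Call:
move_arm(series=[[[0, 0, -3.7, 0, 0, 0, 1], [0, 0, -3.7, 0, 0, -10.5, 1], [0, 0, -3.7, 0, 0, -10.5, 1], [0, 0, -3.7, 0, 0, -10.5, 1], [0, 0, -3.7, 0, 0, -10.5, 1], [0, 0, -3.7, 0, 0, -10.5, 1], [0, 0, -3.7, 0, 0, -10.5, 1], [0, 0, 0, 0, 0, -10.5, 1], [0, 0, 0, 0, 0, 0, 1]]])

```text
time_s: 1.27
tcp_pos: [0.177, -0.5994, 0.4483]
ee_rot: [[-1.0, 0.003, 0.0], [0.003, 1.0, 0.001], [-0.0, 0.001, -1.0]]
wrist_force: [-0.6, 0.4, -0.6]
gripper_width: 0.996
```

Call:
move_arm(series=[[[-2.8, 4.25, 0, 0, 0, 0, 1], [-2.8, 4.25, 0, 0, 0, 0, 1], [-2.8, 4.25, 0, 0, 0, 0, 1], [-2.8, 4.25, 0, 0, 0, 0, 1], [-2.8, 4.25, 0, 0, 0, 0, 1], [-2.8, 4.25, 0, 0, 0, 0, 1], [-2.8, 4.25, 0, 0, 0, 0, 1], [-2.8, 4.25, 0, 0, 0, 0, 1], [-2.8, 4.25, 0, 0, 0, 0, 1], [-2.8, 4.25, 0, 0, 0, 0, 1], [0, 0, 0, 0, 0, 0, 1], [0, 0, 0, 0, 0, 0, 1]]])

```text
time_s: 2.78
tcp_pos: [0.4571, -0.1747, 0.4481]
ee_rot: [[-1.0, 0.003, -0.002], [0.003, 1.0, -0.0], [0.002, -0.0, -1.0]]
wrist_force: [-0.4, -0.7, 0.2]
gripper_width: 1.001
```

```bash
cat >> h.py <<'E'
def wonplane(c,s,uv,z):
    T=np.eye(4);T[:3,:3]=s["ee_rot"];T[:3,3]=s["tcp_pos"];W=T@np.array(c["tool_from_camera"])
    C=W[:3,3];d=W[:3,:3]@np.linalg.inv(K(c))@np.array([uv[0],uv[1],1.]);return C+d*(z-C[2])/d[2]
E
python3 - <<'E'
from station import r
import cv2,pickle
s=r.sense();print(s["tcp_pos"],s["time_s"])
c=r.capture("wrist");cv2.imwrite("pics/w1.png",c["color"]);pickle.dump((s,c),open("w1.pkl","wb"))
E
```

```text
[ 0.45706952 -0.1747367   0.44808579] 2.775
```

View pics/w1.png

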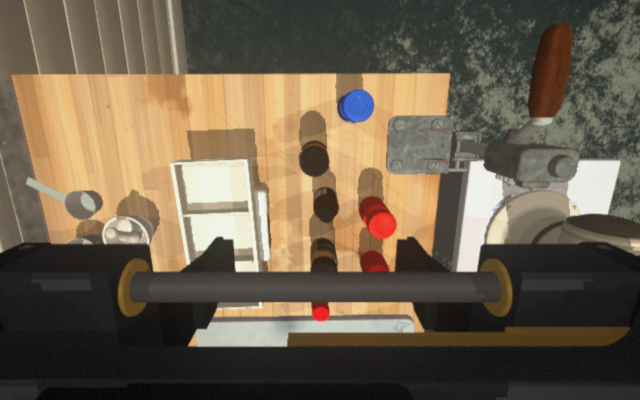

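The wrist view shows j2's lid at about (315,160), the slim bottle at (325,205) and j1 at (323,248).

```bash
python3 - <<'E'
import pickle,cv2,numpy as np
from h import *
s,c=pickle.load(open("w1.pkl","rb"))
a=cv2.resize(c["color"][130:270,270:410],None,fx=4.2,fy=4.2,interpolation=cv2.INTER_CUBIC);cv2.imwrite("pics/w1c.png",a)
m=(cv2.cvtColor(c["color"],cv2.COLOR_BGR2HSV)[...,2]<40).astype(np.uint8)
mm=np.zeros_like(m);mm[135:185,295:335]=m[135:185,295:335]
k=max(cv2.findContours(mm,0,2)[0],key=cv2.contourArea);(u,v),rad=cv2.minEnclosingCircle(k);M=cv2.moments(k);print(cv2.boundingRect(k),u,v,rad)
p=(M["m10"]/M["m00"],M["m01"]/M["m00"]);print(p,wonplane(c,s,p,.107),wonplane(c,s,p,.118))
E
```

```text
Traceback (most recent call last):
ValueError: max() iterable argument is empty
```

View pics/w1c.png

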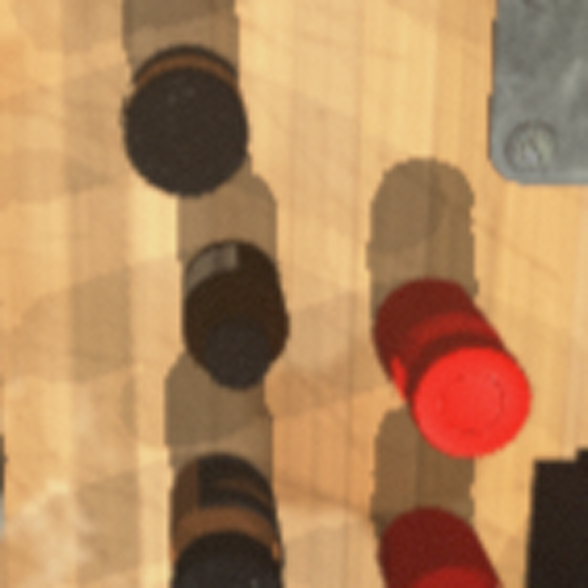

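```bash
python3 - <<'E'
import pickle,cv2,numpy as np
from h import *
s,c=pickle.load(open("w1.pkl","rb"))
for p,z in [((314.3,162.1),.118),((314.3,159.5),.107),((270+227/4.2,130+565/4.2),.107)]: print(wonplane(c,s,p,z))
t=pickle.load(open("d0.pkl","rb"))["top"]
for q in [(201,367),(478,378)]: print(onplane(t,np.array(q)/2.7+[200,95],.112))
E
```

```text
[ 0.45611309 -0.17248921  0.118     ]
[ 0.45609442 -0.17520072  0.107     ]
[0.43929822 0.01361226 0.107     ]
[0.43852584 0.01909573 0.112     ]
[ 0.45466788 -0.17285063  0.112     ]
```

Call:
move_arm(series=[[[0.1, 0.2, 4, 0, 0, 0, 1], [0, 0, 4, 0, 0, 0, 1], [0, 0, 4, 0, 0, 0, 1], [0, 0, 4, 0, 0, 0, 1], [0, 0, 4, 0, 0, 0, 1], [0, 0, 4, 0, 0, 0, 1], [0, 0, 4, 0, 0, 0, 1], [0, 0, 3, 0, 0, 0, 1], [0, 0, 2, 0, 0, 0, 1], [0, 0, 0, 0, 0, 0, 1]]])

```text
time_s: 4.08
tcp_pos: [0.4546, -0.1737, 0.1175]
ee_rot: [[-1.0, 0.004, -0.004], [0.004, 1.0, 0.0], [0.004, 0.0, -1.0]]
wrist_force: [-0.2, 0.2, 1.1]
gripper_width: 1.0
```

```bash
python3 - <<'E'
from station import r
import cv2,pickle
s=r.sense();print(s["tcp_pos"],s["time_s"],s["wrist_force"])
c=r.capture("wrist");cv2.imwrite("pics/w2.png",c["color"]);pickle.dump((s,c),open("w2.pkl","wb"))
c=r.capture("top");cv2.imwrite("pics/t2.png",c["color"])
E
```

```text
[ 0.4545982  -0.1737292   0.11747962] 4.075 [-0.18509982  0.18840862  1.0745989 ]
```

View pics/w2.png

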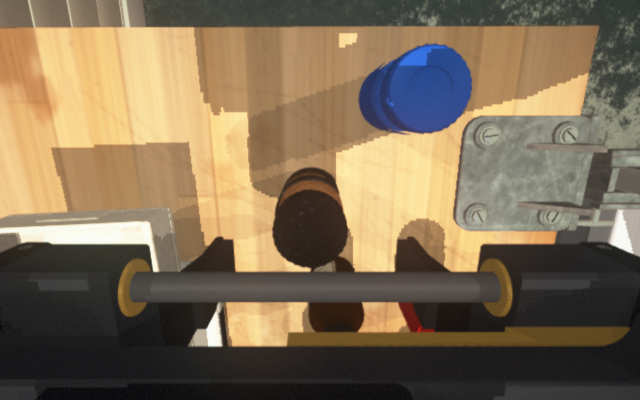

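View pics/t2.png

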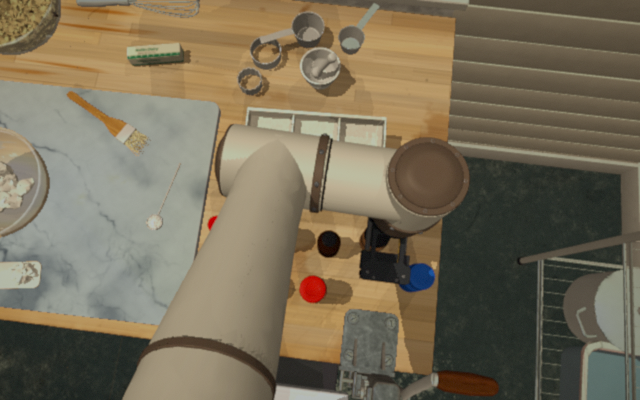

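```bash
python3 - <<'E'
from station import r
import pickle,cv2,numpy as np
from h import *
s,c=pickle.load(open("w2.pkl","rb"))
for p in [(310,230),(311,232)]: print(wonplane(c,s,p,.118))
c=r.capture("scene");cv2.imwrite("pics/s2.png",c["color"])
E
```

```text
[ 0.45659158 -0.17548863  0.118     ]
[ 0.45596904 -0.17413758  0.118     ]
```

View pics/s2.png

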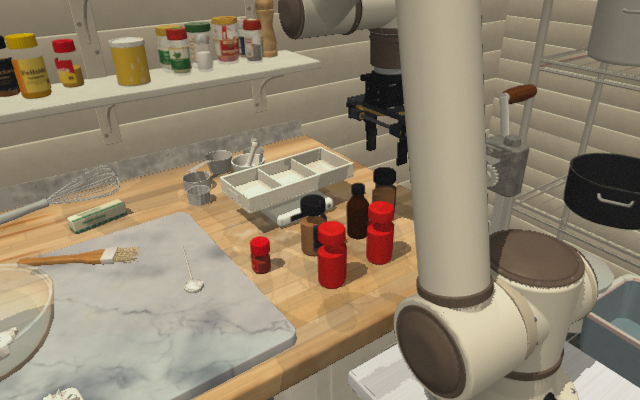

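The lid is within 2 mm of the tool axis and the arm links are well clear. I'll descend 5.5 cm and close.

Call:
move_arm(series=[[[-0.1, 0, 1.5, 0, 0, 0, 1], [0, 0, 2, 0, 0, 0, 1], [0, 0, 2, 0, 0, 0, 1], [0, 0, 0, 0, 0, 0, 1], [0, 0, 0, 0, 0, 0, 0.4], [0, 0, 0, 0, 0, 0, -1], [0, 0, 0, 0, 0, 0, -1], [0, 0, 0, 0, 0, 0, -1], [0, 0, 0, 0, 0, 0, -1], [0, 0, 0, 0, 0, 0, -1], [0, 0, 0, 0, 0, 0, -1]]])

```text
time_s: 5.6
tcp_pos: [0.4575, -0.1728, 0.0638]
ee_rot: [[-1.0, 0.001, 0.0], [0.001, 1.0, -0.0], [-0.0, -0.0, -1.0]]
wrist_force: [-0.8, 0.3, 1.3]
gripper_width: 0.561
```

Call:
move_arm(series=[[[0, 0, -0.5, 0, 0, 0, -1], [0, 0, -1, 0, 0, 0, -1], [0, 0, -1.5, 0, 0, 0, -1], [0, 0, 0, 0, 0, 0, -1]]])

```text
time_s: 6.1
tcp_pos: [0.4584, -0.1729, 0.095]
ee_rot: [[-1.0, 0.001, 0.003], [0.001, 1.0, -0.0], [-0.003, -0.0, -1.0]]
wrist_force: [-0.7, -0.1, -1.2]
gripper_width: 0.567
```

```bash
python3 - <<'E'
from station import r
import cv2,pickle
s=r.sense();print(s["tcp_pos"],s["time_s"],s["wrist_force"],s["moment"],s["gripper_width"])
c=r.capture("wrist");cv2.imwrite("pics/w3.png",c["color"])
c=r.capture("scene");cv2.imwrite("pics/s3.png",cv2.resize(c["color"][100:260,220:480],None,fx=3,fy=3))
E
```

```text
[ 0.45840492 -0.17287102  0.09500633] 6.1 [-0.67739822 -0.106634   -1.24494503] [ 0.07960007  0.13667865 -0.0070315 ] 0.566766686518694
```

View pics/w3.png

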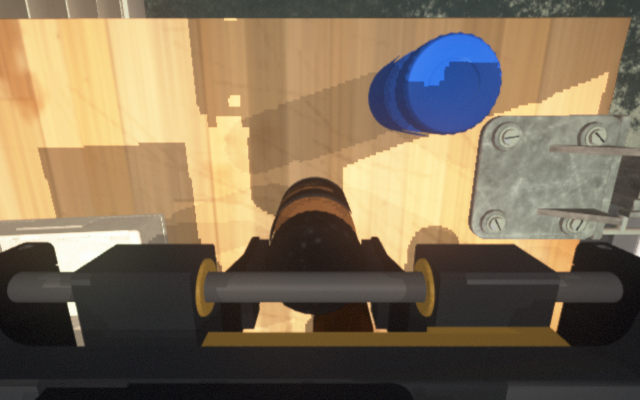

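View pics/s3.png

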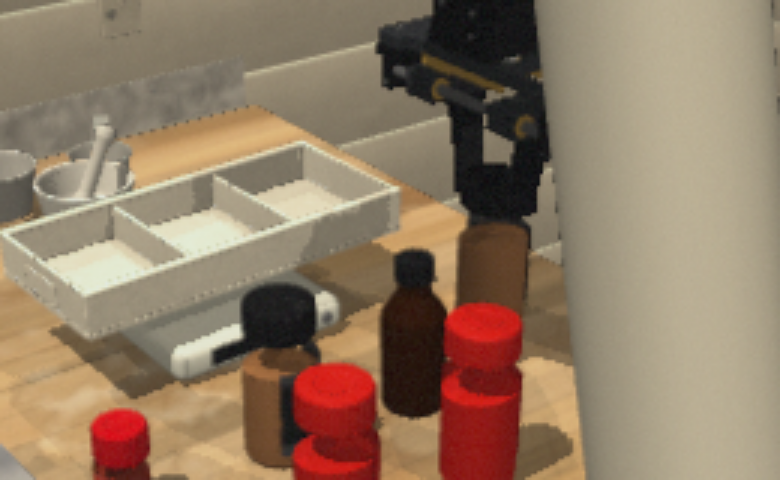

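Call:
move_arm(series=[[[0, 0, -2.5, 0, 0, 0, -1], [0, 0, -3.5, 0, 0, 0, -1], [0, 0, -3.5, 0, 0, 0, -1], [0, 0, -3, 0, 0, 0, -1], [-1, 0.2, -1, 0, 0, 0, -1], [-2.7, 0.8, 0, 0, 0, 0, -1], [-3.2, 0.9, 0, 0, 0, 0, -1], [-3.2, 0.9, 0, 0, 0, 0, -1], [-3.2, 0.9, 0, 0, 0, 0, -1], [-2.6, 0.6, 0, 0, 0, 0, -1], [-1.4, 0.3, 0, 0, 0, 0, -1], [0, 0, 0, 0, 0, 0, -1]]])

```text
time_s: 7.7
tcp_pos: [0.6304, -0.1267, 0.2267]
ee_rot: [[-1.0, 0.001, -0.003], [0.001, 1.0, 0.0], [0.003, 0.0, -1.0]]
wrist_force: [-0.3, -0.6, -2.3]
gripper_width: 0.563
```

```bash
python3 - <<'E'
from station import r
import cv2,pickle
s=r.sense();print(s["tcp_pos"],s["time_s"],s["wrist_force"],s["moment"],s["gripper_width"])
c=r.capture("wrist");cv2.imwrite("pics/w4.png",c["color"])
c=r.capture("scene");cv2.imwrite("pics/s4.png",cv2.resize(c["color"][20:260,180:480],None,fx=2.5,fy=2.5))
E
```

```text
[ 0.63042864 -0.12665732  0.22672082] 7.7 [-0.26793966 -0.55119239 -2.33141617] [-0.00011819  0.1110253   0.02646027] 0.562549264063749
```

View pics/w4.png

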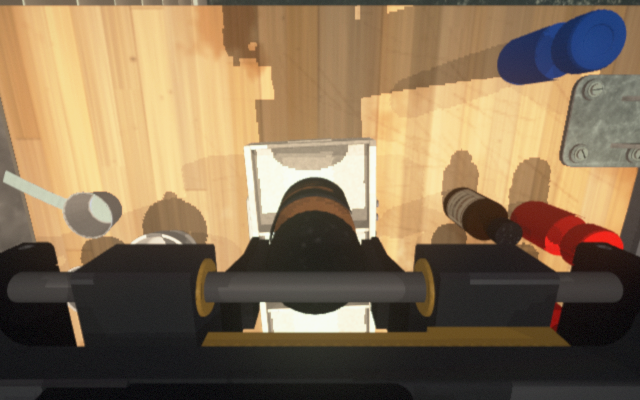

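View pics/s4.png

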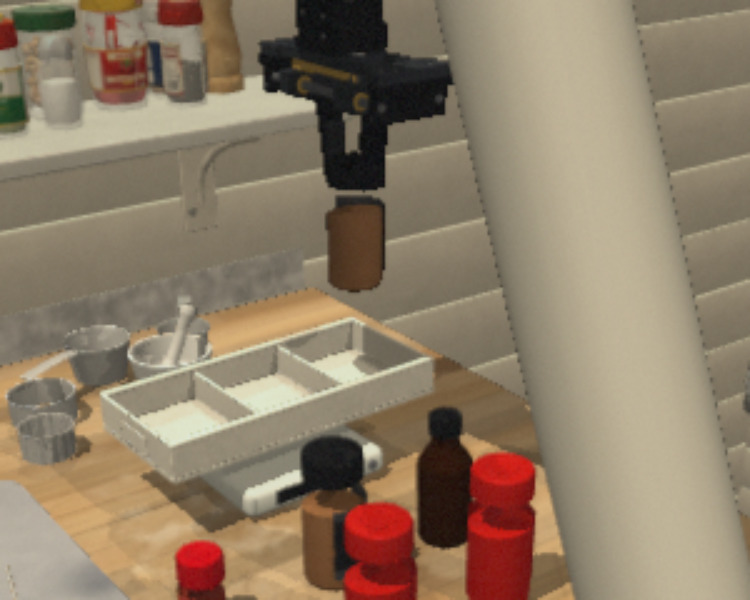

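```bash
python3 - <<'E'
import pickle
from h import *
s=pickle.load(open("d0.pkl","rb"))["scene"]
f=lambda p:((proj(s,p)-[180,20])*2.5).round(0)
print(f([[.6304,-.1267,.2267],[.6304,-.1267,.163],[.6304-.026,-.1267,.163],[.6304,-.1267,.281]]))
E
```

```text
[[352. 218.]
 [353. 284.]
 [369. 292.]
 [351. 158.]]
```

```bash
python3 - <<'E'
import pickle,cv2
from h import *
from station import r
s=pickle.load(open("d0.pkl","rb"))["scene"]
c=r.capture("scene")
im=cv2.resize(c["color"][60:150,270:370],None,fx=6.5,fy=6.5,interpolation=cv2.INTER_CUBIC)
f=lambda p:((proj(s,p)-[270,60])*6.5).round(0)
for dx in(-.026,.026):
  for dy in(-.01,.01):
    q=f([[.6304+dx,-.1267+dy,.2267],[.6304+dx,-.1267+dy,.266]]);print(dx,dy,q.tolist())
    cv2.line(im,*[tuple(map(int,v)) for v in q],(0,255,0) if dx<0 else (255,0,255),1)
cv2.imwrite("pics/s5.png",im)
E
```

```text
-0.026 -0.01 [[396.0, 318.0], [395.0, 207.0]]
-0.026 0.01 [[348.0, 329.0], [346.0, 217.0]]
0.026 -0.01 [[312.0, 283.0], [309.0, 174.0]]
0.026 0.01 [[265.0, 293.0], [262.0, 183.0]]
```

View pics/s5.png

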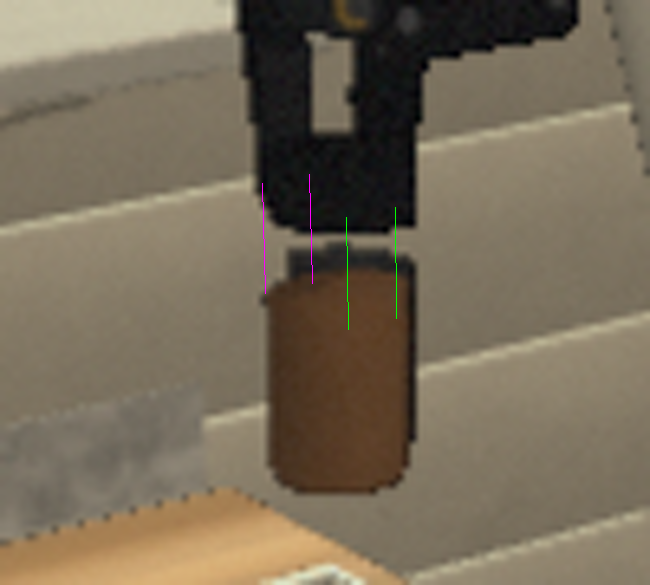

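```bash
python3 - <<'E'
import pickle
from h import *
s=pickle.load(open("d0.pkl","rb"))["scene"]
for dx in(-.05,.05): print(proj(s,[[.4546+dx,-.1737,.1175],[.4546+dx,-.1737,.1575]]))
im=cv2.imread("pics/s2.png");cv2.imwrite("pics/s6.png",cv2.resize(im[60:220,330:430],None,fx=5,fy=3.7*1.0))
E
```

```text
[[401.01408478 179.74947131]
 [402.18459344 162.24532809]]
[[370.51500692 163.99651087]
 [371.06094902 147.40845509]]
```

View pics/s6.png

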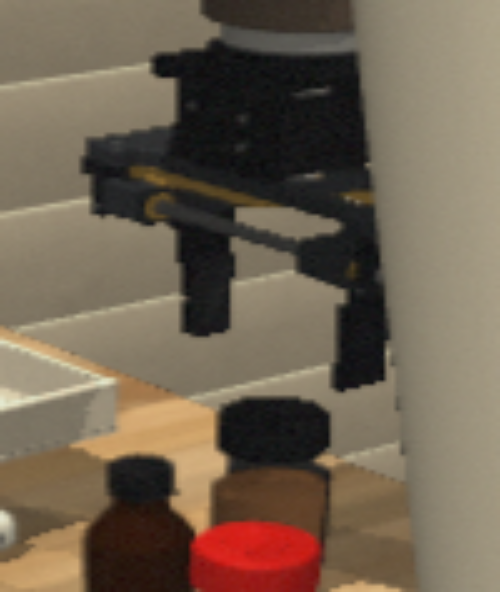

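The scene view shows the jar hanging upright over the right-end compartment, gripped on its lid. The visible fingertips are about 35 mm above the stated TCP. The jar's base agrees with my TCP offset (base = TCP − 64 mm), so I lower using that.

Call:
move_arm(series=[[[-0.1, 0, 1.5, 0, 0, 0, -1], [0, 0, 2, 0, 0, 0, -1], [0, 0, 2, 0, 0, 0, -1], [0, 0, 1.5, 0, 0, 0, -1], [0, 0, 1.2, 0, 0, 0, -1], [0, 0, 0.5, 0, 0, 0, -1], [0, 0, 0.3, 0, 0, 0, -1], [0, 0, 0, 0, 0, 0, -1], [0, 0, 0, 0, 0, 0, -1]]])

```text
time_s: 8.98
tcp_pos: [0.6317, -0.127, 0.1392]
ee_rot: [[-1.0, 0.001, 0.001], [0.001, 1.0, -0.0], [-0.001, -0.0, -1.0]]
wrist_force: [1.0, 0.3, -1.2]
gripper_width: 0.567
```

```bash
python3 - <<'E'
from station import r
import cv2,pickle
s=r.sense();print(s["tcp_pos"],s["time_s"],s["wrist_force"],s["moment"],s["gripper_width"])
c=r.capture("wrist");cv2.imwrite("pics/w5.png",c["color"])
c=r.capture("scene");cv2.imwrite("pics/s7.png",cv2.resize(c["color"][80:240,210:370],None,fx=3.7,fy=3.7,interpolation=cv2.INTER_CUBIC))
E
```

```text
[ 0.63174989 -0.12697765  0.13922799] 8.975 [ 1.04932697  0.29417075 -1.20740636] [0.00222816 0.13825359 0.01532663] 0.5674056291510505
```

View pics/w5.png

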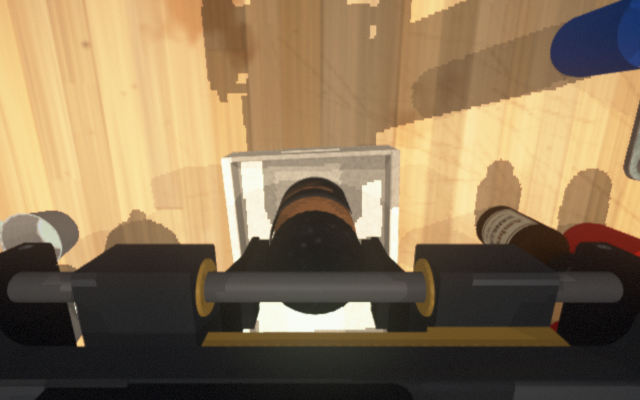

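View pics/s7.png

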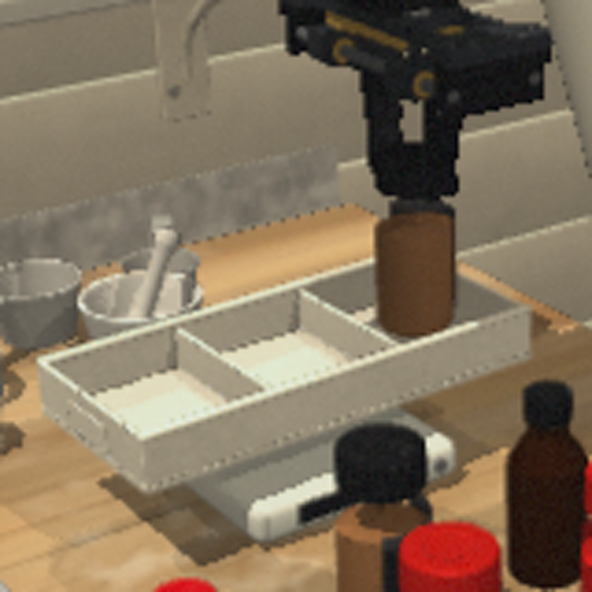

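Call:
move_arm(series=[[[0, 0, 0.3, 0, 0, 0, -1], [0, 0, 0.3, 0, 0, 0, -1], [0, 0, 0.2, 0, 0, 0, -1], [0, 0, 0, 0, 0, 0, -1], [0, 0, 0, 0, 0, 0, -1]]])

```text
time_s: 9.7
tcp_pos: [0.6315, -0.127, 0.1307]
ee_rot: [[-1.0, 0.001, 0.0], [0.001, 1.0, -0.0], [-0.0, -0.0, -1.0]]
wrist_force: [-0.3, 0.7, -0.9]
gripper_width: 0.567
```

```bash
python3 - <<'E'
from station import r
import cv2,pickle
for i in range(1):
    s=r.sense();print(s["tcp_pos"],s["time_s"],s["wrist_force"],s["moment"],s["gripper_width"])
E
```

```text
[ 0.63146602 -0.12699962  0.13071322] 9.7 [-0.27386386  0.69676601 -0.91678136] [0.04031719 0.08061746 0.02513594] 0.5669935258371427
```

Call:
move_arm(series=[[[0, 0, 0.1, 0, 0, 0, -1], [0, 0, 0, 0, 0, 0, -1], [0, 0, 0, 0, 0, 0, -1]]])

```text
time_s: 10.07
tcp_pos: [0.6314, -0.127, 0.1297]
ee_rot: [[-1.0, 0.001, 0.0], [0.001, 1.0, 0.0], [-0.0, 0.0, -1.0]]
wrist_force: [0.1, -0.8, -1.3]
gripper_width: 0.566
```

```bash
cat > look.py <<'E'
from station import r
import cv2,sys,numpy as np
n=sys.argv[1]; L=[]
for i in range(6):
    L.append(r.sense()); c=r.capture("scene")
print(np.mean([l["tcp_pos"] for l in L],0).round(4),np.mean([l["wrist_force"] for l in L],0).round(2),np.mean([l["moment"] for l in L],0).round(3),L[-1]["time_s"],L[-1]["gripper_width"])
cv2.imwrite(f"pics/{n}.png",cv2.resize(c["color"][100:230,210:370],None,fx=4.5,fy=4.5,interpolation=cv2.INTER_CUBIC))
E
python3 look.py a1
```

```text
[ 0.6314 -0.127   0.1297] [ 0.07 -0.34 -1.35] [ 0.03   0.099 -0.004] 10.325 0.5592451221433766
```

View pics/a1.png

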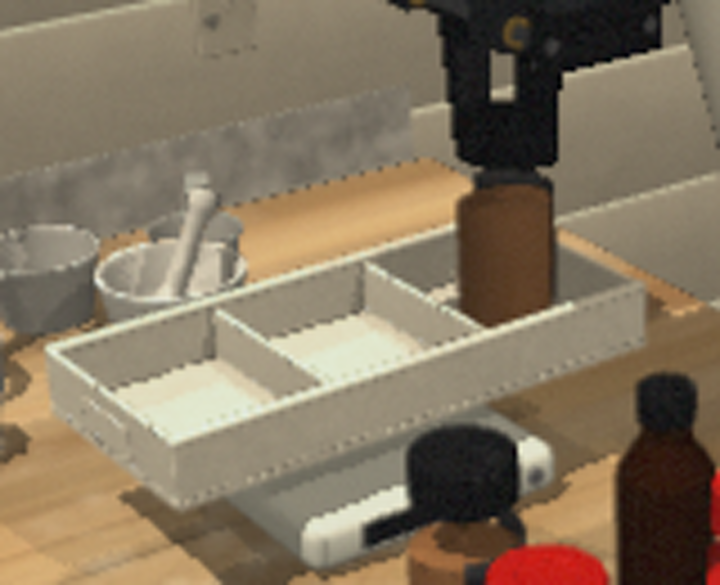

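Call:
move_arm(series=[[[0, 0, 0.1, 0, 0, 0, -1], [0, 0, 0, 0, 0, 0, -1], [0, 0, 0, 0, 0, 0, -1]]])

```text
time_s: 10.75
tcp_pos: [0.6314, -0.127, 0.1286]
ee_rot: [[-1.0, 0.001, -0.0], [0.001, 1.0, 0.0], [0.0, 0.0, -1.0]]
wrist_force: [0.3, 0.2, -1.3]
gripper_width: 0.561
```

```bash
python3 look.py a2
```

```text
[ 0.6314 -0.127   0.1287] [-0.11 -0.03 -1.54] [ 0.022  0.093 -0.009] 11.0 0.5611754721170976
```

Call:
move_arm(series=[[[0, 0, 0.1, 0, 0, 0, -1], [0, 0, 0, 0, 0, 0, -1], [0, 0, 0, 0, 0, 0, -1]]])

```text
time_s: 11.42
tcp_pos: [0.6315, -0.127, 0.1279]
ee_rot: [[-1.0, 0.001, 0.0], [0.001, 1.0, -0.0], [-0.0, -0.0, -1.0]]
wrist_force: [-0.3, -0.1, -0.0]
gripper_width: 0.561
```

```bash
python3 look.py a3
```

```text
[ 0.6315 -0.127   0.1279] [ 0.15 -0.26  0.32] [ 0.02   0.185 -0.005] 11.675 0.5622724732930061
```

Wrist Fz went from −1.5 N to about +0.3 N, so the jar is just resting on the floor. Releasing.

Call:
move_arm(series=[[[0, 0, 0, 0, 0, 0, 0.2], [0, 0, 0, 0, 0, 0, 0.4], [0, 0, 0, 0, 0, 0, 0.7], [0, 0, 0, 0, 0, 0, 1], [0, 0, 0, 0, 0, 0, 1], [0, 0, -0.5, 0, 0, 0, 1], [0, 0, -1.5, 0, 0, 0, 1], [0, 0, -3, 0, 0, 0, 1], [0, 0, -4, 0, 0, 0, 1], [0, 0, -4, 0, 0, 0, 1], [0, 0, -3, 0, 0, 0, 1], [0, 0, 0, 0, 0, 0, 1]]])

```text
time_s: 13.22
tcp_pos: [0.6328, -0.1273, 0.2924]
ee_rot: [[-1.0, 0.001, 0.008], [0.001, 1.0, -0.001], [-0.008, -0.001, -1.0]]
wrist_force: [0.2, -0.0, -1.1]
gripper_width: 1.0
```

```bash
python3 - <<'E'
from station import r
import cv2,pickle
s=r.sense();print(s["tcp_pos"],s["time_s"],s["gripper_width"])
c=r.capture("wrist");cv2.imwrite("pics/w8.png",c["color"]);pickle.dump((s,c),open("w8.pkl","wb"))
c=r.capture("scene");cv2.imwrite("pics/s8.png",cv2.resize(c["color"][60:240,200:420],None,fx=3.3,fy=3.3,interpolation=cv2.INTER_CUBIC))
E
```

```text
[ 0.63283561 -0.12726851  0.29244229] 13.225 0.9996655606696313
```

View pics/w8.png

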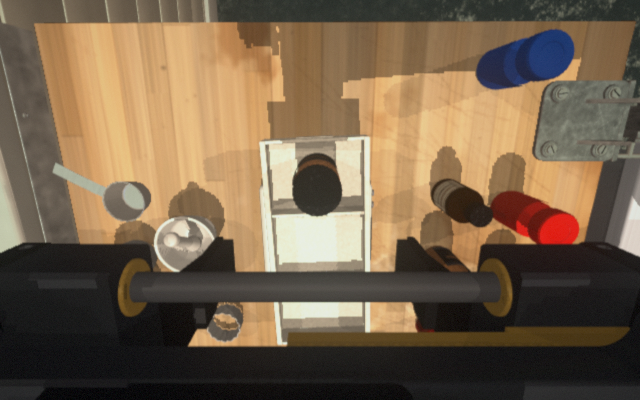

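View pics/s8.png

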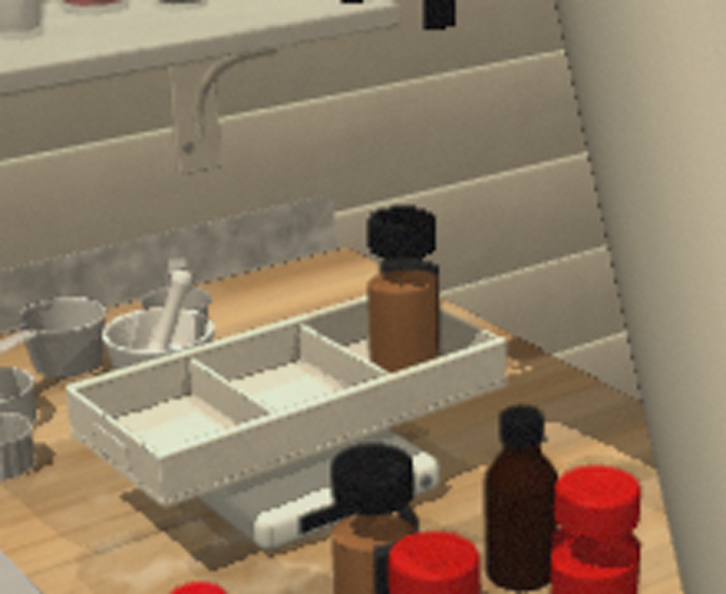

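The first jar stands upright in the right compartment and the carton is level. On to j1.

Call:
move_arm(series=[[[1, 0.6, 0, 0, 0, 0, 1], [2.5, 1.9, 0, 0, 0, 0, 1], [3.5, 2.5, 0, 0, 0, 0, 1], [3.5, 2.5, 0, 0, 0, 0, 1], [3.5, 2.5, 0, 0, 0, 0, 1], [2.5, 2.5, 0, 0, 0, 0, 1], [1.8, 1.5, 0, 0, 0, 0, 1], [1, 0.7, 0, 0, 0, 0, 1], [0, 0, 0, 0, 0, 0, 1], [0, 0, 0, 0, 0, 0, 1]]])

```text
time_s: 14.58
tcp_pos: [0.4389, 0.02, 0.2874]
ee_rot: [[-1.0, 0.002, -0.0], [0.002, 1.0, -0.0], [0.0, -0.0, -1.0]]
wrist_force: [0.4, -0.9, 0.2]
gripper_width: 1.001
```

```bash
python3 - <<'E'
from station import r
import cv2,pickle
s=r.sense();print(s["tcp_pos"],s["time_s"],s["ee_rot"].round(4))
c=r.capture("wrist");cv2.imwrite("pics/w9.png",c["color"]);pickle.dump((s,c),open("w9.pkl","wb"))
E
```

```text
[0.43886345 0.01996217 0.28741415] 14.575 [[-1.0e+00  1.6e-03 -3.0e-04]
 [ 1.6e-03  1.0e+00 -4.0e-04]
 [ 3.0e-04 -4.0e-04 -1.0e+00]]
```

View pics/w9.png

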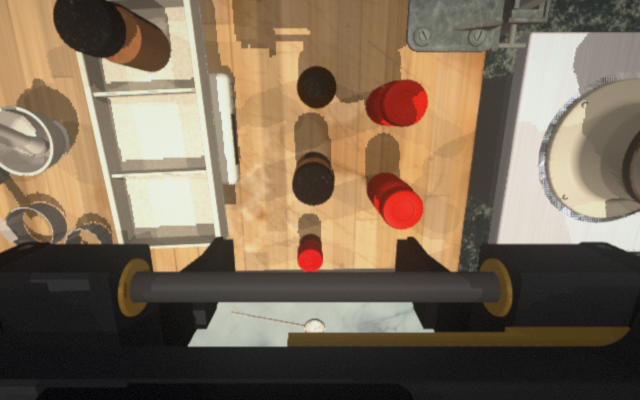

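```bash
python3 - <<'E'
import pickle
from h import *
s,c=pickle.load(open("w9.pkl","rb"))
cv2.imwrite("pics/w9c.png",cv2.resize(c["color"][140:220,270:360],None,fx=6,fy=6,interpolation=cv2.INTER_CUBIC))
print(wonplane(c,s,(313.2,184.5),.118))
# carton rim in this view at z .096
for p in [(79,43),(188,0),(117,245),(224,238)]: print(wonplane(c,s,p,.096).round(4))
E
```

```text
[0.43949023 0.02488677 0.118     ]
[ 0.6921 -0.1272  0.096 ]
[ 0.5699 -0.1679  0.096 ]
[0.6898 0.1075 0.096 ]
[0.5528 0.0984 0.096 ]
```

View pics/w9c.png

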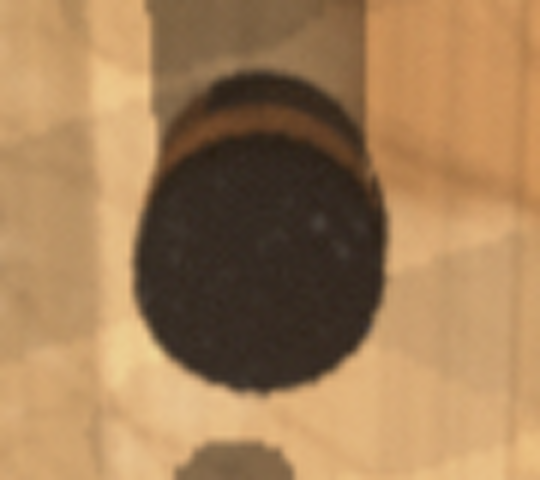

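Call:
move_arm(series=[[[-0.1, 0.4, 1.5, 0, 0, 0, 1], [0, 0, 3.5, 0, 0, 0, 1], [0, 0, 4, 0, 0, 0, 1], [0, 0, 4, 0, 0, 0, 1], [0, 0, 3.5, 0, 0, 0, 1], [0, 0, 2.5, 0, 0, 0, 1], [0, 0, 2, 0, 0, 0, 1], [0, 0, 1, 0, 0, 0, 1], [0, 0, 0, 0, 0, 0, 1], [0, 0, 0, 0, 0, 0, 1]]])

```text
time_s: 15.88
tcp_pos: [0.4402, 0.0244, 0.0682]
ee_rot: [[-1.0, 0.001, 0.001], [0.001, 1.0, 0.0], [-0.001, 0.0, -1.0]]
wrist_force: [-0.2, -0.3, -0.4]
gripper_width: 0.999
```

Call:
move_arm(series=[[[0, 0, 0.4, 0, 0, 0, 1], [0, 0, 0, 0, 0, 0, 0.4], [0, 0, 0, 0, 0, 0, -1], [0, 0, 0, 0, 0, 0, -1], [0, 0, 0, 0, 0, 0, -1], [0, 0, 0, 0, 0, 0, -1], [0, 0, 0, 0, 0, 0, -1], [0, 0, 0, 0, 0, 0, -1]]])

```text
time_s: 16.88
tcp_pos: [0.4397, 0.0243, 0.0637]
ee_rot: [[-1.0, 0.001, 0.0], [0.001, 1.0, 0.0], [-0.0, 0.0, -1.0]]
wrist_force: [-0.2, -0.7, 0.1]
gripper_width: 0.565
```

```bash
python3 look.py b1
```

```text
[0.4397 0.0243 0.0637] [ 0.23 -0.43 -0.12] [ 0.028 -0.013 -0.016] 17.125 0.5670891200738263
```

Call:
move_arm(series=[[[0, 0, -0.5, 0, 0, 0, -1], [0, 0, -1.5, 0, 0, 0, -1], [0, 0, -2.5, 0, 0, 0, -1], [0, 0, -3, 0, 0, 0, -1], [0, 0, -3, 0, 0, 0, -1], [0, 0, -3, 0, 0, 0, -1], [0, 0, -2.5, 0, 0, 0, -1], [0, 0, 0, 0, 0, 0, -1]]])

```text
time_s: 18.18
tcp_pos: [0.4403, 0.0246, 0.2253]
ee_rot: [[-1.0, 0.001, 0.004], [0.001, 1.0, 0.002], [-0.004, 0.002, -1.0]]
wrist_force: [0.2, 0.5, -2.1]
gripper_width: 0.562
```

```bash
python3 - <<'E'
from station import r
import cv2
s=r.sense();print(s["tcp_pos"],s["time_s"],s["wrist_force"],s["gripper_width"])
c=r.capture("scene");cv2.imwrite("pics/s9.png",c["color"])
E
```

```text
[0.4403455  0.02460054 0.22528481] 18.175 [ 0.21319131  0.50700995 -2.05247735] 0.5621556022497791
```

View pics/s9.png

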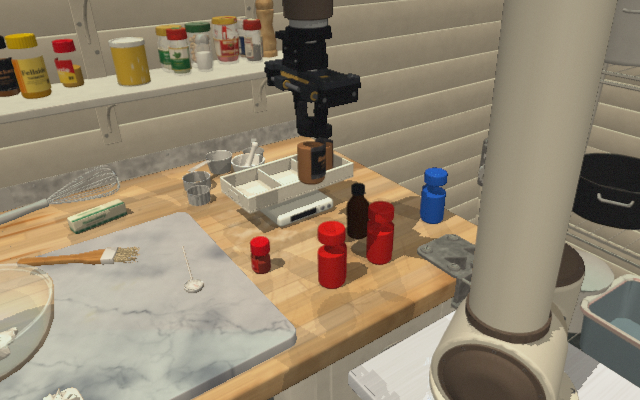

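Call:
move_arm(series=[[[-1, 0.2, -0.5, 0, 0, 0, -1], [-2.5, 0.5, 0, 0, 0, 0, -1], [-3.2, 0.7, 0, 0, 0, 0, -1], [-3.2, 0.7, 0, 0, 0, 0, -1], [-3.2, 0.6, 0, 0, 0, 0, -1], [-2.8, 0.5, 0, 0, 0, 0, -1], [-1.6, 0.3, 0, 0, 0, 0, -1], [-0.9, 0.2, 0, 0, 0, 0, -1], [0, 0, 0, 0, 0, 0, -1], [0, 0, 0, 0, 0, 0, -1]]])

```text
time_s: 19.48
tcp_pos: [0.6231, 0.0609, 0.2285]
ee_rot: [[-1.0, 0.001, -0.001], [0.001, 1.0, -0.0], [0.001, -0.0, -1.0]]
wrist_force: [0.1, -0.3, -0.2]
gripper_width: 0.562
```

```bash
python3 - <<'E'
from station import r
import cv2,pickle
s=r.sense();print(s["tcp_pos"],s["time_s"])
c=r.capture("wrist");cv2.imwrite("pics/w10.png",c["color"]);pickle.dump((s,c),open("w10.pkl","wb"))
c=r.capture("top");cv2.imwrite("pics/t10.png",c["color"])
E
```

```text
[0.62306184 0.06091523 0.22849429] 19.475
```

View pics/w10.png

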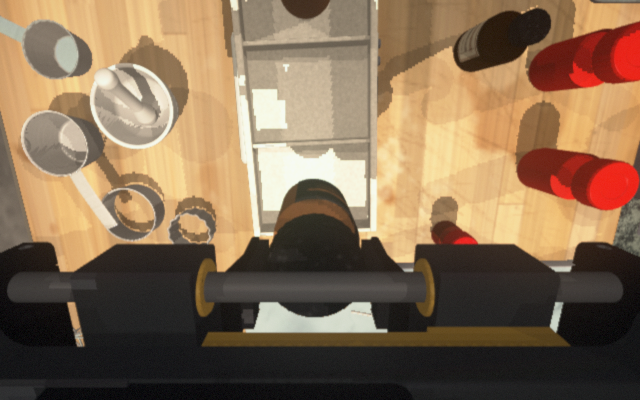

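View pics/t10.png

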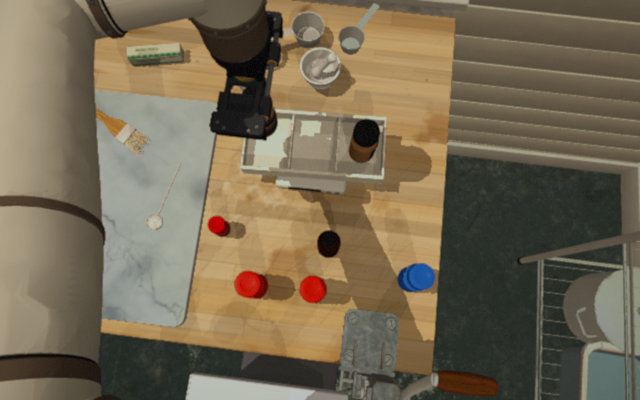

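```bash
python3 - <<'E'
import pickle
from h import *
s,c=pickle.load(open("w10.pkl","rb"))
for p,z in [((253,146),.092),((370,140),.092),((374,231),.096),((245,43),.092),((371,40),.092)]: print(wonplane(c,s,p,z).round(4))
t=pickle.load(open("d0.pkl","rb"))["top"]
for q in[(299,95),(278,345),(515,108),(497,360)]: print(onplane(t,np.array(q)/4.7+[230,95],.092).round(4))
E
```

```text
[0.6839 0.0192 0.092 ]
[0.5665 0.0136 0.092 ]
[0.5588 0.1088 0.096 ]
[ 0.6863 -0.0752  0.092 ]
[ 0.5695 -0.0775  0.092 ]
[0.682 0.017 0.092]
[0.5691 0.0106 0.092 ]
[ 0.6876 -0.0765  0.092 ]
[ 0.574  -0.0819  0.092 ]
```

Call:
move_arm(series=[[[-0.1, 0.1, 1.5, 0, 0, 0, -1], [0, 0, 2, 0, 0, 0, -1], [0, 0, 2, 0, 0, 0, -1], [0, 0, 1.5, 0, 0, 0, -1], [0, 0, 1.2, 0, 0, 0, -1], [0, 0, 0.8, 0, 0, 0, -1], [0, 0, 0.4, 0, 0, 0, -1], [0, 0, 0, 0, 0, 0, -1], [0, 0, 0, 0, 0, 0, -1]]])

```text
time_s: 20.7
tcp_pos: [0.625, 0.0621, 0.1352]
ee_rot: [[-1.0, 0.001, 0.001], [0.001, 1.0, 0.0], [-0.001, 0.0, -1.0]]
wrist_force: [-0.4, -0.7, -0.5]
gripper_width: 0.564
```

```bash
python3 look.py c1
```

```text
[0.6249 0.0621 0.1351] [-0.22 -0.27 -1.08] [ 0.027  0.084 -0.001] 20.95 0.5617520468929964
```

View pics/c1.png

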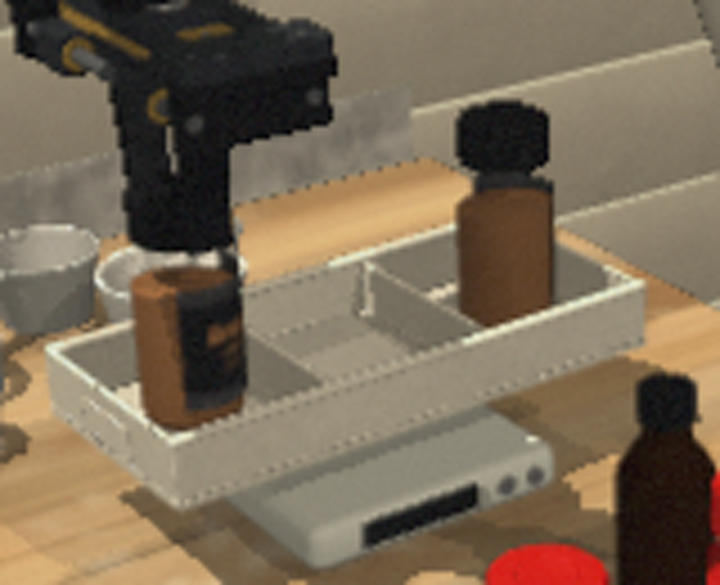

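Call:
move_arm(series=[[[0, 0, 0.3, 0, 0, 0, -1], [0, 0, 0.2, 0, 0, 0, -1], [0, 0, 0.1, 0, 0, 0, -1], [0, 0, 0, 0, 0, 0, -1], [0, 0, 0, 0, 0, 0, -1]]])

```text
time_s: 21.62
tcp_pos: [0.6246, 0.062, 0.1287]
ee_rot: [[-1.0, 0.001, 0.0], [0.001, 1.0, 0.0], [-0.0, 0.0, -1.0]]
wrist_force: [0.3, 0.2, -1.3]
gripper_width: 0.563
```

```bash
python3 look.py c2
```

```text
[0.6247 0.062  0.1287] [ 0.05  0.09 -1.09] [ 0.026  0.107 -0.007] 21.875 0.5624285384831401
```

Call:
move_arm(series=[[[0, 0, 0.08, 0, 0, 0, -1], [0, 0, 0, 0, 0, 0, -1], [0, 0, 0, 0, 0, 0, -1]]])

```text
time_s: 22.3
tcp_pos: [0.6246, 0.062, 0.1278]
ee_rot: [[-1.0, 0.001, -0.0], [0.001, 1.0, -0.0], [0.0, -0.0, -1.0]]
wrist_force: [0.9, 0.4, -1.7]
gripper_width: 0.568
```

```bash
python3 look.py c3
```

```text
[0.6246 0.062  0.1278] [ 0.08 -0.02 -1.29] [ 0.034  0.103 -0.016] 22.55 0.5622637072553897
```

Call:
move_arm(series=[[[0, 0, 0.07, 0, 0, 0, -1], [0, 0, 0, 0, 0, 0, -1], [0, 0, 0, 0, 0, 0, -1]]])

```text
time_s: 22.98
tcp_pos: [0.6247, 0.062, 0.1277]
ee_rot: [[-1.0, 0.001, 0.0], [0.001, 1.0, -0.0], [-0.0, -0.0, -1.0]]
wrist_force: [-0.9, -0.8, 3.5]
gripper_width: 0.563
```

```bash
python3 look.py c4
```

```text
[0.6247 0.062  0.1277] [-1.1  -0.18  3.97] [0.055 0.672 0.01 ] 23.225 0.5635155530894742
```

Fz is +4 N, slightly too firm, so I'll back off 0.5 mm before releasing.

Call:
move_arm(series=[[[0, 0, -0.04, 0, 0, 0, -1], [0, 0, 0, 0, 0, 0, -1], [0, 0, 0, 0, 0, 0, -1]]])

```text
time_s: 23.65
tcp_pos: [0.6247, 0.062, 0.1277]
ee_rot: [[-1.0, 0.001, 0.0], [0.001, 1.0, 0.0], [-0.0, 0.0, -1.0]]
wrist_force: [-0.9, -0.2, 3.8]
gripper_width: 0.563
```

```bash
python3 look.py c5
```

```text
[0.6247 0.062  0.1277] [-1.18  0.28  4.21] [-0.007  0.616  0.015] 23.9 0.5616665846672947
```

View pics/c5.png

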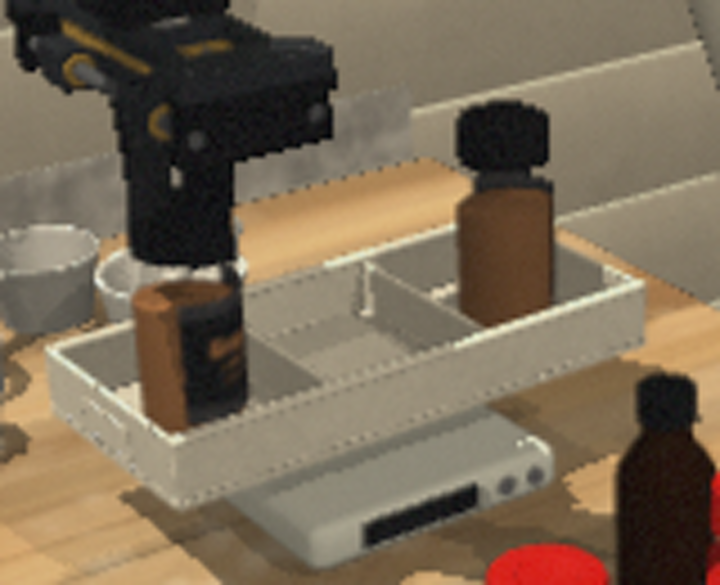

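Call:
move_arm(series=[[[0, 0, -0.05, 0, 0, 0, -1], [0, 0, 0, 0, 0, 0, -1], [0, 0, 0, 0, 0, 0, -1]]])

```text
time_s: 24.32
tcp_pos: [0.6246, 0.0621, 0.1277]
ee_rot: [[-1.0, 0.001, -0.0], [0.001, 1.0, 0.0], [0.0, 0.0, -1.0]]
wrist_force: [0.5, 0.2, 1.1]
gripper_width: 0.563
```

```bash
python3 look.py c6
```

```text
[0.6246 0.0621 0.1277] [0.27 0.17 0.88] [0.02  0.07  0.003] 24.575 0.5584296564688563
```

Now only about 0.9 N, close to neutral. Releasing.

Call:
move_arm(series=[[[0, 0, 0, 0, 0, 0, 0.2], [0, 0, 0, 0, 0, 0, 0.4], [0, 0, 0, 0, 0, 0, 0.7], [0, 0, 0, 0, 0, 0, 1], [0, 0, 0, 0, 0, 0, 1], [0, 0, -0.5, 0, 0, 0, 1], [0, 0, -1.5, 0, 0, 0, 1], [0, 0, -3, 0, 0, 0, 1], [0, 0, -4, 0, 0, 0, 1], [0, 0, -4, 0, 0, 0, 1], [0, 0, -4, 0, 0, 0, 1], [0, 0, -3, 0, 0, 0, 1]]])

```text
time_s: 26.12
tcp_pos: [0.6249, 0.0619, 0.3319]
ee_rot: [[-1.0, 0.001, 0.004], [0.001, 1.0, 0.001], [-0.004, 0.001, -1.0]]
wrist_force: [0.8, -0.1, -0.1]
gripper_width: 1.002
```

Call:
move_arm(series=[[[3, -1, -3, 0, 0, 0, 1], [4, -2, -1, 0, 0, 0, 1], [4, -3, 0, 0, 0, 0, 1], [4, -4, 0, 0, 0, 0, 1], [4, -4, 0, 0, 0, 0, 1], [2, -4, 0, 0, 0, 0, 1], [0, -4, 0, 0, 0, 0, 1], [0, 0, 0, 0, 0, 0, 1]]])

```text
time_s: 27.12
tcp_pos: [0.4137, -0.1596, 0.3694]
ee_rot: [[-1.0, 0.005, 0.002], [0.005, 1.0, -0.0], [-0.002, -0.0, -1.0]]
wrist_force: [-0.0, 1.3, -0.3]
gripper_width: 0.995
```

```bash
python3 look.py e1; python3 - <<'E'
from station import r
import cv2,pickle
s=r.sense();print(s["tcp_pos"],s["time_s"])
for n in("top","wrist","scene"):
    c=r.capture(n);cv2.imwrite(f"pics/e_{n}.png",c["color"]);pickle.dump((s,c),open(f"e_{n}.pkl","wb"))
    if n=="top": cv2.imwrite("pics/e_tc.png",cv2.resize(c["color"][95:205,230:400],None,fx=4.7,fy=4.7,interpolation=cv2.INTER_CUBIC))
E
```

```text
[ 0.4142 -0.1579  0.3688] [ 0.36  0.63 -0.17] [0.047 0.083 0.019] 27.375 0.9989693793955136
[ 0.41453853 -0.15698443  0.36828208] 27.425
```

View pics/e1.png

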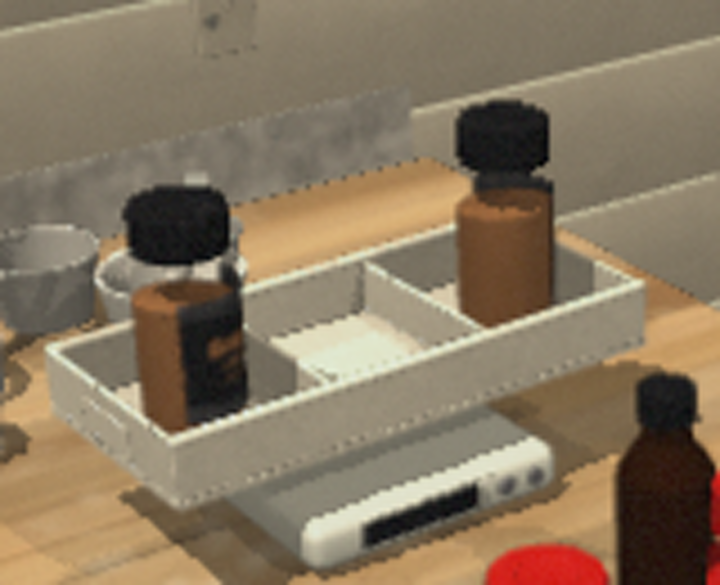

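View pics/e_tc.png

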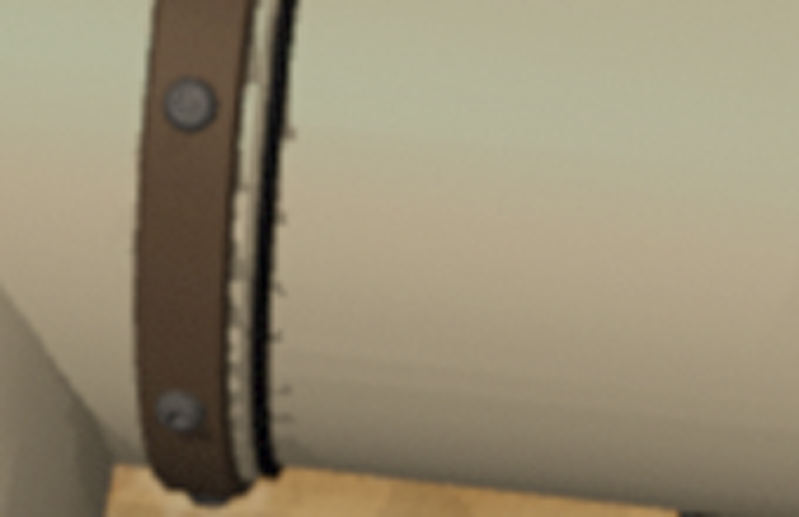

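View pics/e_wrist.png

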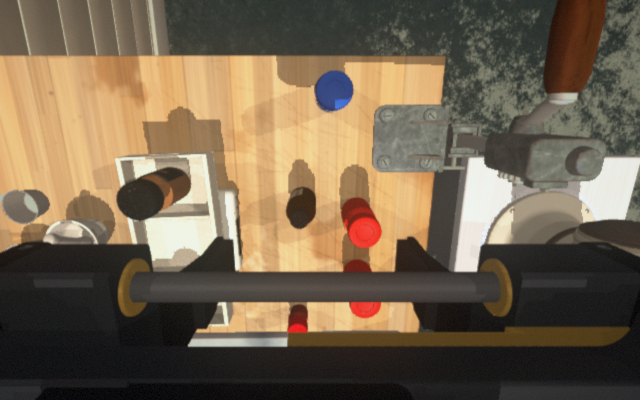

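Call:
move_arm(series=[[[0, 0, -4, 0, 0, 0, 1], [0, 0, -4, 0, 0, 0, 1], [2, -4, 0, 0, 0, 0, 1], [2.5, -5, 0, 0, 0, 0, 1], [2.5, -5, 0, 0, 0, 0, 1], [2.5, -5, 0, 0, 0, 0, 1], [2.5, -5, 0, 0, 0, 0, 1], [2.5, -5, 0, 0, 0, 0, 1], [2.5, -5, 0, 0, 0, 0, 1], [2.5, -5, 0, 0, 0, 0, 1], [2, -3, 0, 0, 0, 0, 1], [0, 0, 0, 0, 0, 0, 1]]])

```text
time_s: 29.08
tcp_pos: [0.198, -0.5791, 0.4459]
ee_rot: [[-1.0, 0.004, -0.002], [0.004, 1.0, 0.003], [0.002, 0.003, -1.0]]
wrist_force: [0.5, 0.1, 0.4]
gripper_width: 0.998
```

```bash
python3 - <<'E'
from station import r
import cv2,pickle
s=r.sense();print(s["tcp_pos"],s["time_s"])
for n in("top","scene"):
    c=r.capture(n);cv2.imwrite(f"pics/f_{n}.png",c["color"]);pickle.dump((s,c),open(f"f_{n}.pkl","wb"))
    if n=="top": cv2.imwrite("pics/f_tc.png",cv2.resize(c["color"][95:205,230:400],None,fx=4.7,fy=4.7,interpolation=cv2.INTER_CUBIC))
    else: cv2.imwrite("pics/f_sc.png",cv2.resize(c["color"][115:235,215:360],None,fx=5,fy=5,interpolation=cv2.INTER_CUBIC))
E
```

```text
[ 0.19799402 -0.57914253  0.4458561 ] 29.075
```

View pics/f_tc.png

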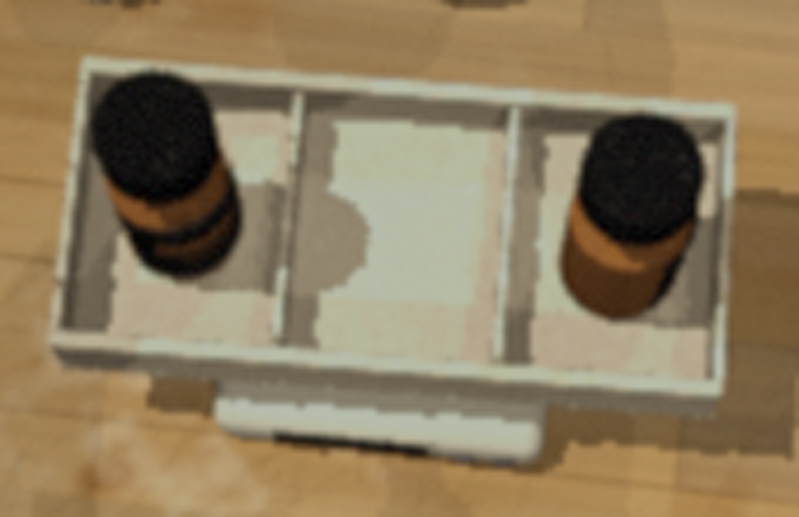

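View pics/f_sc.png

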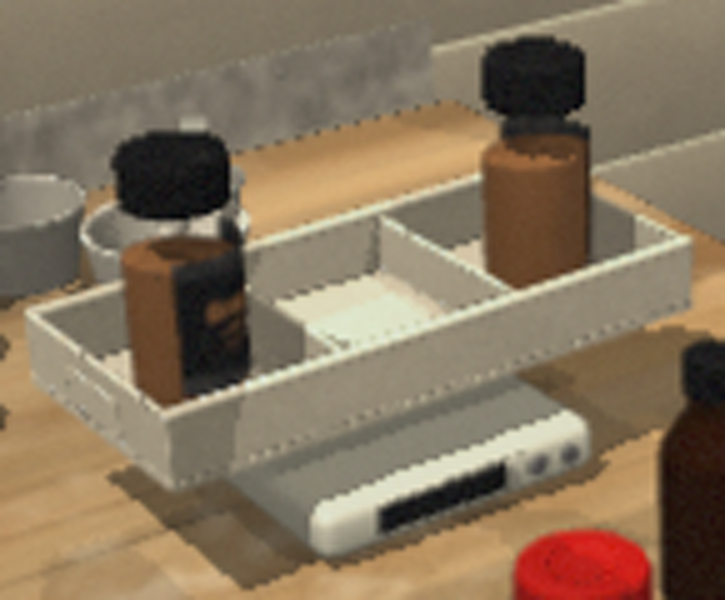

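```bash
python3 - <<'E'
import pickle
from h import *
t=pickle.load(open("f_top.pkl","rb"))[1]
for p,z in[((154,135),.176),((642,178),.176),((183,223),.064),((614,263),.064)]: print(onplane(t,np.array(p)/4.7+[230,95],z).round(4))
E
```

```text
[0.6226 0.0613 0.176 ]
[ 0.6284 -0.1288  0.176 ]
[0.6278 0.0628 0.064 ]
[ 0.6328 -0.1278  0.064 ]
```

```bash
python3 - <<'E'
from station import r
print(r.finish_job())
E
```

```text
the job is handed in; nothing more can be done
None
```

I set both brown, black-lidded tall jars upright in the carton, one in each end compartment, and handed the job in at about 29 s of the 58 s allowed. No verdict was reported.

**Final check, arm clear (top and scene pictures):**
- **Jars:** both stand upright. The left one is at about (0.625, 0.062) and the right one at about (0.631, -0.128). Both are within roughly 3 mm of their compartment centres.
- **Carton:** it looks level, its rim corners are at the same pixels as before the job, and it is still centred over the scale body. The pan itself is hidden under the carton, so I judged the centring from the scale body, not the pan.

**What disagreed or went less cleanly:**
- **Finger length:** the visible fingertips ended about 35 mm above the stated TCP, so both jars were gripped by the lid instead of the straight body. They held firmly, with no sign of slipping.
- **Second jar:** as it was set down, it pressed on the carton with about 5 N for around a second. I backed the arm off until the wrist force read about 0.9 N, then released. The carton did not tip or shift.

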